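Next glaze test to the camera

ROBOT

A 6-joint arm with a two-finger parallel gripper is mounted at the origin on the work surface. World frame = base frame: x ahead of the robot, y to its left, z up, the work surface at z = 0. Lengths are in m, angles in rad, forces in N, time in s.
With the tool pointing down it reaches from about 0.35 to 0.85 m from the base axis. Payload 8.1 kg.
Tool frame: the origin (TCP) lies on the mounting face of the last link; the fingertips stand 186 mm ahead of it and the grasp point (between the pads) lies 167 mm ahead of it; z points along the fingers, y is the line along which they close (so a half turn about z gives the same grasp; the last joint's range is limited). The gripper opens to 93 mm and grips with 3 to 60 N. Pads are 15 mm wide; open, the fingers measure 128 mm over their backs; the gripper's body (75 mm by 188 mm) begins 65 mm behind the grasp point.
Start: joints at [1.111, 0.13, 1.488, -0, 1.523, -0.085], TCP at [0.22, 0.558, 0.405] pointing down, gripper open.
Joint ranges: [-2.96, 2.96], [-0.89, 2.26], [0.02, 2.5], [-1.34, 4.48], [0, 2.73], [-2.66, 2.66]. Speed limits (rad/s): [2.39, 2.39, 2.79, 3.14, 3.14, 3.14].

INTERFACE

Orientations are given as a rotation vector (axis times angle).
In Python, from plant import read_state, read_camera, camera_params, close_job gives the robot as it stands. The module is installed in compiled form; this text tells all that it offers.
- The arm moves only by the tool servo_tool, never from a script. Its argument "increments" is a list of rows, each an object with "slide": the shift along the tool's x, y, z in mm, a list of three; "dr": the turn, a rotation vector about the tool's x, y, z in rad, a list of three; "jaw": the closure, from 0 (fully open) to 1 (shut). In form: [{"slide": [x, y, z], "dr": [ax, ay, az], "jaw": jaw}, ...]. A call has 1 to 20 rows; each row is the pose to reach, as a shift and turn from the pose commanded when the call began, along the tool's axes at that moment; what a row does not reach only later rows make up. A row lasts 1/10 s, in which the tool goes at most 50 mm and 8.59 degrees, less where a joint would pass 70% of its speed; a pose out of reach is approached as far as the arm can. A call with a gripper value outside its range is refused whole. The fingers move at their own pace and stop on an object; "force" is the grip in N (left out, the last holds). Time passes only in rows, so rows that repeat a pose let the fingers close. It gives the time, the measured TCP pose, the force, the opening and the grip force at its end, in the units of the state.
- read_state(): the state, without advancing time (a new reading comes with each control period).
- read_camera(name): name is "side" or "top" or "wrist"; returns (picture, depth): 384x512x3 uint8, red, green, blue; 384x512 float32, m along the optical axis (not along the pixel's ray), 0 where there is no reading.
- camera_params(name): a dict with "fx", "fy", "cx", "cy" (pixels), "k1" (the pictures are not rectified: a ray, as slopes to the right and down, at radius r is drawn at 1 + k1 r^2 times it, then the intrinsics apply), "rvec" (rotation vector, rad) and "tvec" (3), from world to camera coordinates, as OpenCV has them. Camera axes: x right, y down, z forward; pixel columns grow to the right and rows downward; lengths in m; the calibration is good to about 2 mm. A picture is of the moment at which its call begins: read the wrist's pose just before it. camera_params takes no time and is no camera call; for the wrist camera it gives the pose at the moment of the call.
- close_job(): hands the job in; it is judged then, once.
The state is a dict: "t": time; "q": joint angles; "dq": joint speeds; "joint_torque": joint torques, N m; "tool_pos": TCP position; "orientation": TCP orientation; "force": force on the tool from outside, world axes, zero at the start; "wrist_torque": the same for the moment, N m; "opening": finger opening in m; "gripper_force": force on a finger pad.
Only numpy, scipy, OpenCV 4.12 (cv2) and the standard library are available. Lean on these libraries where they do the work, as an engineer would, in place of code of your own. Each camera call takes 0.05 s, during which the arm holds its last target. There are 200 camera calls.

TASK

The yellow glaze test has been photographed: first put it back on the free stand, its foot flat on the block with the pin through its hole, and let go of it. Then take the blue test tile off its stand and hold it up to the inspection camera: upright, glazed face squarely to the lens, the middle of that face level with the lens, straight in front of it and 12 cm away. Finish while holding it there, still; leave the green and brown tiles and the camera where they are.

Things in the scene. Friction and masses are not known exactly. Their poses are not given: they have to be found in the camera images.
- yellow_tile: Yellow L-shaped clay glaze test tile, 85 g, in mm: plate 40 wide (y), 7 thick, 90 tall (x = 14 to 21, z = 0 to 90), glazed on its +x face; foot behind it 40 wide, 12 thick (x = -18 to 14), with a through-hole 13 in diameter. Origin: hole's axis at the foot's underside, z up. Starts standing on the bare table, nearer the robot than the stands.
- blue_tile: Cobalt blue L-shaped clay glaze test tile, 85 g, in mm: plate 40 wide (y), 7 thick, 90 tall (x = 14 to 21, z = 0 to 90), glazed on its +x face; foot behind it 40 wide, 12 thick (x = -18 to 14), with a through-hole 13 in diameter. Origin: hole's axis at the foot's underside, z up. Starts on a stand's pin, underside 20 above the table, glaze roughly away from the robot.
- blue_face (a point): Middle of the blue tile's glazed face: 21 mm ahead (+x) of the tile's origin, 45 mm above its underside.
- green_tile: The green test tile, same shape and origin as the blue one, on a stand of its own. To be left alone.
- brown_tile: The dark brown test tile, same shape and origin as the blue one, on a stand of its own. To be left alone.
- stand_free: The stand without a tile, one of four alike in a row, 100 to 140 mm apart, in any order: wooden block 80 (x) x 64 (y) x 20 mm tall, fixed, with an upright steel pin 8 mm in diameter standing 30 mm out of the middle of its top (tip 50 mm above the table). Origin: centre of the underside, z up.
- free_pin (a point): Tip of the free stand's pin, on its axis, 50 mm above the table and 30 mm above the block's top.
- stand_blue: The stand that carries the blue tile; same shape and origin as the free one.
- camera_stand: Inspection camera at the far left: foot plate 130 x 110 x 12 mm, column 16 mm in diameter, 282 mm tall, 60 mm behind the origin; black head 66 wide, 48 tall, 60 mm deep with a lens barrel 42 mm in diameter; lens 170 to 220 mm above the table, differing each time. Origin: on the table below the middle of the head, z up; it looks level along its -x.
- lens (a point): Centre of the lens's front glass, 57 mm ahead of the head's middle. Axes are the camera's: it looks along -x (level), z up. The head is held on the column by friction only: do not touch it.

How it is judged:
On the way, in this order (a step that is already met when the one before it is completed fails the run):
1. the yellow tile sits on the free stand's pin, released (horizontal distance between yellow_tile and free_pin below 0.006 m and height (world z) of yellow_tile below 0.026 m and angle between yellow_tile's own z axis and vertical below 0.1 rad and contact force between yellow_tile and the fingers below 0.1 N), for 0.2 s.
2. the blue tile is lifted clear of its pin, in the fingers (height (world z) of blue_tile above 0.06 m and contact force between blue_tile and the fingers above 0.5 N), for 0.2 s.
At the end, for the whole second after the job is handed in: Blue tile held still by the fingers alone: glaze middle 95-145 mm before the lens, within 20 mm of its axis (sideways, height), facing it within 12 deg, upright within 10. Yellow flat on the free stand, pin in hole, released. Green, brown moved under 15 mm, lens under 10 (all of step 1 and x of blue_face in the frame of lens between -0.145 and -0.095 m and y of blue_face in the frame of lens between -0.02 and 0.02 m and z of blue_face in the frame of lens between -0.02 and 0.02 m and angle between the x axis of blue_tile and the x axis of lens, either way round below 0.21 rad and x of lens in the frame of blue_tile above 0.05 m and angle between blue_tile's own z axis and vertical below 0.17 rad and linear speed of blue_tile below 0.02 m/s and contact force between blue_tile and the fingers above 0.5 N and contact force between blue_tile and camera_stand below 0.1 N and contact force between blue_tile and green_tile below 0.1 N and contact force between blue_tile and brown_tile below 0.1 N and contact force between blue_tile and yellow_tile below 0.1 N and contact force between blue_tile and stand_blue below 0.1 N and contact force between blue_tile and stand_free below 0.1 N and distance of each of green_tile, brown_tile from where it was at the start of the episode below 0.015 m and distance of lens from where it was at the start of the episode below 0.01 m); the arm keeps its last pose, push and grip.
It fails at once if the green or brown tile is disturbed (over 15 mm) (not (distance of green_tile from where it was at the start of the episode below 0.015 m) or not (distance of brown_tile from where it was at the start of the episode below 0.015 m)).
It fails at once if the camera is pushed out of place (lens over 10 mm) (distance of lens from where it was at the start of the episode above 0.01 m).
It also fails if it takes over 61 s, if anything falls off the work surface, if the arm or the gripper's body presses on something with over 40 N, if the wrist force passes 120 N, or if a joint passes its speed limit or range.

## Working session

There is one attempt and no reset: what is moved stays moved. The work goes in short steps, Python scripts to look and compute and a tool call to move; the robot and the scene stay as the last step left them, time stands still between calls to the robot, and variables do not carry over. Pictures are saved under pics/ and viewed, at most 10 in all, crops included, and the job is handed in when it is done.

Besides the shell and the picture viewer there is one more tool, called by a JSON object that holds its "api" and its "payload". servo_tool: Moves the arm, as the interface text tells. Its arguments: {"type":"object","properties":{"increments":{"type":"array"},"force":{"type":"number"}},"required":["increments"]}

```bash
mkdir -p pics
cat > h.py <<'E'
import numpy as np, cv2
from scipy.spatial.transform import Rotation as R
from plant import read_state, read_camera, camera_params
def grab(n):
    p=camera_params(n); s=read_state(); im,d=read_camera(n); return im,d,p,s
def cloud(d,p):
    h,w=d.shape; u,v=np.meshgrid(np.arange(w),np.arange(h))
    K=np.array([[p['fx'],0,p['cx']],[0,p['fy'],p['cy']],[0,0,1.]])
    # undistort r_d = r(1+k1 r^2)
    n=cv2.undistortPoints(np.stack([u,v],-1).reshape(-1,1,2).astype(np.float64),K,np.array([p['k1'],0,0,0.])).reshape(h,w,2)
    c=np.dstack([n*d[...,None],d])
    Rm=R.from_rotvec(np.ravel(p['rvec'])).as_matrix()
    return (c-np.ravel(p['tvec']))@Rm
def save(n,im): cv2.imwrite('pics/'+n,im[...,::-1])
E
python3 - <<'E'
from h import *
ims=[]
for n in('top','side','wrist'):
    im,d,p,s=grab(n); np.savez(n+'0.npz',im=im,d=d,X=cloud(d,p)); ims.append(im)
    print(n,{k:np.round(v,3) for k,v in p.items()}, 'pos',-R.from_rotvec(np.ravel(p['rvec'])).as_matrix().T@np.ravel(p['tvec']))
print(s)
save('a.png',cv2.resize(np.vstack([np.hstack(ims[:2]),np.hstack([ims[2],ims[2]*0])]),(800,600)))
E
```

```text
top {'fx': np.float64(387.064), 'fy': np.float64(387.064), 'cx': np.float64(266.138), 'cy': np.float64(196.483), 'k1': np.float64(-0.084), 'rvec': array([ 2.127, -2.155,  0.151]), 'tvec': array([0.034, 0.585, 1.076])} pos [0.41979763 0.01914235 1.15052999]
side {'fx': np.float64(389.444), 'fy': np.float64(389.444), 'cx': np.float64(255.506), 'cy': np.float64(190.961), 'k1': np.float64(-0.076), 'rvec': array([ 2.066, -0.62 ,  0.346]), 'tvec': array([-0.478,  0.308,  0.798])} pos [ 0.11579002 -0.68649426  0.69039665]
wrist {'fx': np.float64(323.494), 'fy': np.float64(323.494), 'cx': np.float64(253.702), 'cy': np.float64(193.6), 'k1': np.float64(-0.092), 'rvec': array([-2.422, -1.651, -0.203]), 'tvec': array([-0.599, -0.028,  0.39 ])} pos [0.15651657 0.58217381 0.38396209]
{'t': 0.1, 'q': array([ 1.11056122e+00,  1.31124989e-01,  1.48914844e+00, -1.19747142e-05,
        1.52303110e+00, -8.54077207e-02]), 'dq': array([-7.72296193e-04, -1.68801327e-03, -9.19033118e-04, -7.66563308e-04,
        6.62360897e-05,  6.17090456e-04]), 'joint_torque': array([ 7.56136615e-04, -5.61341178e+01, -4.93093622e+01,  7.69854826e-02,
        2.91649683e-02, -6.04329011e-05]), 'tool_pos': array([0.21956248, 0.55816595, 0.40378064]), 'orientation': array([-5.85251946e-01, -3.08613872e+00,  2.59423934e-03]), 'force': array([ 0.38436298,  0.15075116, -0.21633803]), 'wrist_torque': array([-0.01128569, -0.00668765, -0.03107116]), 'gripper_force': 0.0, 'opening': 0.09292467410370918}
```

View pics/a.png

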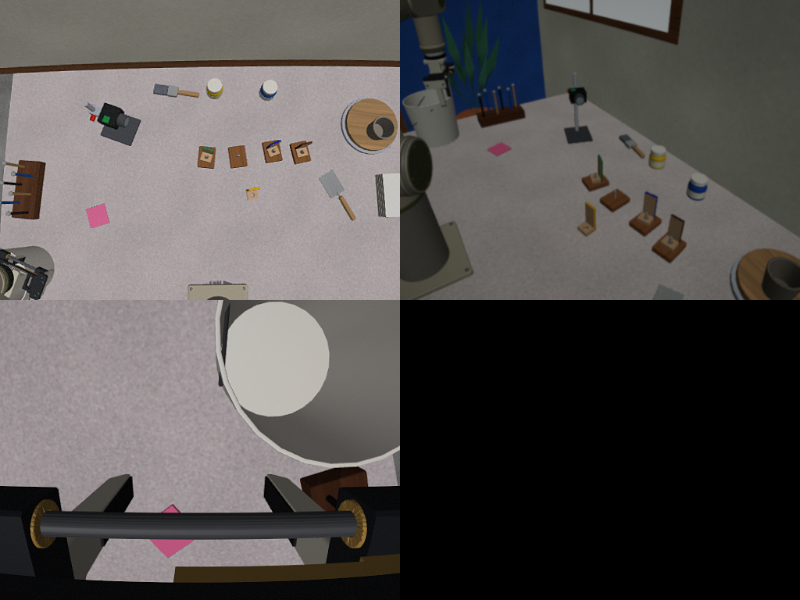

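The top view (scaled) shows the stands in a row: green (207,157), free (237,156), blue (272,152), brown (301,153). Yellow is at (252,192), and the camera at (115,120) looks to the lower left. Now to measure from the depth.

Run:
```python
from h import *
for n in('top','side'):
    f=np.load(n+'0.npz'); im,X=f['im'],f['X']; hsv=cv2.cvtColor(im,cv2.COLOR_RGB2HSV)
    ok=f['d']>0
    print(n)
    box=(X[...,0]>.25)&(X[...,0]<.85)&(X[...,1]>-.35)&(X[...,1]<.6)&ok&(X[...,2]>.010)&(X[...,2]<.4)
    k,l,st,c=cv2.connectedComponentsWithStats(box.astype(np.uint8))
    for i in range(1,k):
        if st[i,4]<40: continue
        P=X[l==i]; print(i,st[i],'min',P.min(0).round(3),'max',P.max(0).round(3),'med',np.median(P,0).round(3))
        for a,b in((.010,.016),(.016,.026),(.026,.06),(.06,.085),(.085,.12),(.12,.3)):
            Q=P[(P[:,2]>a)&(P[:,2]<b)]
            if len(Q)>4:
                r=cv2.minAreaRect((Q[:,:2]*1000).astype(np.float32)); print('  ',a,len(Q),'z',Q[:,2].mean().round(3),'c',np.round(r[0]),np.round(r[1]),round(r[2],1), 'mean',Q[:,:2].mean(0).round(3), 'hsv', np.median(hsv[l==i][(P[:,2]>a)&(P[:,2]<b)],0))
t=np.load('top0.npz')['im'][90:290,100:430]; save('b.png',cv2.resize(t,(800,485),interpolation=cv2.INTER_CUBIC))
```

```text
top
1 [264 105  22  22 383] min [ 0.807 -0.034  0.011] max [0.85  0.03  0.081] med [ 0.825 -0.003  0.072]
   0.01 13 z 0.013 c [817.  -1.] [58. 20.] 87.9 mean [ 0.814 -0.002] hsv [ 21.  29. 103.]
   0.016 24 z 0.021 c [820.   2.] [62. 24.] 80.4 mean [ 0.815 -0.   ] hsv [ 19.5  21.5 102.5]
   0.026 128 z 0.044 c [826.  -1.] [64. 38.] 87.2 mean [ 0.82  -0.001] hsv [ 24.  176.  119.5]
   0.06 218 z 0.075 c [831.  -3.] [53. 37.] 88.8 mean [ 0.832 -0.002] hsv [ 23.  14. 198.]
2 [331 105  25  23 438] min [ 0.8   -0.237  0.011] max [ 0.85  -0.176  0.08 ] med [ 0.82  -0.203  0.073]
   0.01 12 z 0.013 c [ 814. -192.] [55. 16.] 48.6 mean [ 0.819 -0.185] hsv [75.5 16.  90.5]
   0.016 26 z 0.021 c [ 815. -197.] [60. 22.] 56.4 mean [ 0.81  -0.198] hsv [21.  33.5 98. ]
   0.026 130 z 0.044 c [ 819. -202.] [64. 36.] 58.6 mean [ 0.814 -0.198] hsv [109. 153.  89.]
   0.06 270 z 0.075 c [ 826. -209.] [56. 47.] 87.8 mean [ 0.826 -0.208] hsv [ 24.  15. 198.]
3 [196 113  59  12 414] min [0.816 0.061 0.01 ] max [0.85  0.24  0.028] med [0.834 0.156 0.018]
   0.01 98 z 0.014 c [835. 150.] [180.  31.] 87.7 m
[... 6957 characters left out ...]
  -0.137] hsv [ 17. 110.  62.]
   0.085 66 z 0.09 c [ 451. -133.] [10. 40.] 11.2 mean [ 0.451 -0.136] hsv [ 19.  172.5 114. ]
30 [ 322  274   44   56 1235] min [ 0.545 -0.35   0.01 ] max [ 0.633 -0.288  0.112] med [ 0.599 -0.327  0.033]
   0.01 37 z 0.013 c [ 550. -326.] [ 5. 46.] 8.1 mean [ 0.55  -0.326] hsv [ 13. 170.  41.]
   0.016 397 z 0.021 c [ 590. -325.] [81. 62.] 11.2 mean [ 0.576 -0.327] hsv [ 13. 169.  69.]
   0.026 436 z 0.038 c [ 592. -325.] [42. 42.] 14.1 mean [ 0.593 -0.327] hsv [ 16. 106.  74.]
   0.06 157 z 0.072 c [ 604. -323.] [ 7. 40.] 20.9 mean [ 0.604 -0.324] hsv [ 16. 108.  62.]
   0.085 208 z 0.1 c [ 607. -322.] [11. 41.] 13.5 mean [ 0.605 -0.323] hsv [ 15. 109.  61.]
```

View pics/b.png

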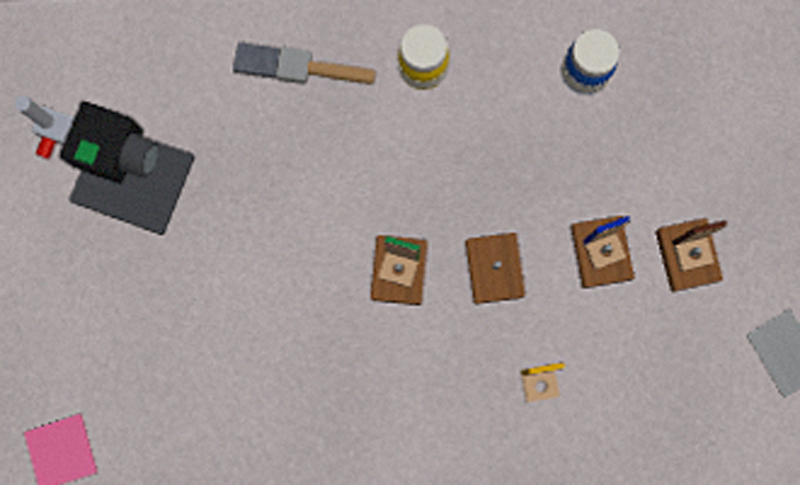

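```bash
cat >> h.py <<'E'
def plan(g,yaw,p=None,o=None):
    """grasp point g, tool y along yaw(deg, mod 180) -> slide mm, dr"""
    s=read_state(); p=s['tool_pos'] if p is None else p; R0=R.from_rotvec(s['orientation'] if o is None else o)
    for yw in (yaw,yaw+180):
        a=np.radians(yw); y=np.array([np.cos(a),np.sin(a),0]); z=np.array([0,0,-1.]); x=np.cross(y,z)
        G=R.from_matrix(np.stack([x,y,z],1)); t=np.array(g)-.167*z
        print('yaw',yw,'slide',(R0.inv().apply(t-p)*1000).round(1),'dr',(R0.inv()*G).as_rotvec().round(4))
E
python3 - <<'E'
from h import *
s=read_state(); M=R.from_rotvec(s['orientation']).as_matrix(); print(M.round(3))
plan([.4515,-.1325,.25],10); plan([.4515,-.1325,.065],10)
f=np.load('wrist0.npz');X=f['X'][:180]; b=(X[...,2]>.05)&(f['d'][:180]>0); P=X[b]; print('bucket',P.min(0),P.max(0))
for n in('top','side'):
    f=np.load(n+'0.npz'); X=f['X']; m=(np.abs(X[...,0]-.69)<.1)&(np.abs(X[...,1]-.34)<.12)&(X[...,2]>.13)&(f['d']>0); P=X[m]
    a=np.radians(70.5); c=P[:,:2]-[.688,.342]; xl=c@[np.cos(a),np.sin(a)]; yl=c@[-np.sin(a),np.cos(a)]
    print(n)
    for lo in range(-65,75,10):
        k=(xl*1000>lo)&(xl*1000<=lo+10)
        if k.sum(): print(lo,k.sum(),'y',(yl[k].min()*1e3).round(),(yl[k].max()*1e3).round(),'z',np.percentile(P[k,2],[0,5,50,95,100]).round(3))
E
```

```text
[[-0.931  0.366 -0.001]
 [ 0.366  0.931 -0.001]
 [ 0.    -0.001 -1.   ]]
yaw 10 slide [-468.7 -557.9  -12.3] dr [-1.3000e-03  6.0000e-04  1.0215e+00]
yaw 190 slide [-468.7 -557.9  -12.3] dr [-7.0000e-04 -1.5000e-03 -2.1201e+00]
yaw 10 slide [-468.7 -557.6  172.7] dr [-1.3000e-03  6.0000e-04  1.0215e+00]
yaw 190 slide [-468.7 -557.6  172.7] dr [-7.0000e-04 -1.5000e-03 -2.1201e+00]
bucket [0.07843931 0.5977415  0.05000938] [0.25296251 0.79229979 0.20255864]
top
-65 64 y -18.0 19.0 z [0.189 0.197 0.211 0.225 0.226]
-55 74 y -21.0 20.0 z [0.192 0.208 0.224 0.23  0.233]
-45 64 y -23.0 19.0 z [0.206 0.211 0.225 0.229 0.231]
-35 165 y -32.0 31.0 z [0.188 0.193 0.227 0.234 0.236]
-25 105 y -32.0 31.0 z [0.192 0.219 0.231 0.235 0.235]
-15 104 y -34.0 31.0 z [0.195 0.225 0.232 0.236 0.237]
-5 108 y -33.0 31.0 z [0.19  0.219 0.232 0.237 0.24 ]
5 98 y -33.0 31.0 z [0.189 0.22  0.231 0.235 0.237]
15 102 y -33.0 31.0 z [0.184 0.215 0.231 0.234 0.235]
25 41 y -30.0 32.0 z [0.218 0.219 0.229 0.232 0.233]
35 49 y -15.0 21.0 z [0.202 0.214 0.22  0.223 0.225]
45 155 y -16.0 34.0 z [0.202 0.209 0.222 0.
[... 163 characters left out ...]
 0.224 0.228]
-55 28 y -20.0 21.0 z [0.191 0.196 0.222 0.228 0.228]
-45 21 y -21.0 22.0 z [0.196 0.2   0.223 0.228 0.23 ]
-35 149 y -32.0 33.0 z [0.185 0.188 0.219 0.232 0.233]
-25 28 y -32.0 34.0 z [0.189 0.2   0.231 0.233 0.234]
-15 41 y -29.0 34.0 z [0.188 0.197 0.231 0.235 0.236]
-5 25 y -32.0 33.0 z [0.219 0.226 0.232 0.235 0.237]
5 22 y -30.0 33.0 z [0.197 0.202 0.231 0.233 0.233]
15 24 y -32.0 33.0 z [0.187 0.198 0.231 0.233 0.233]
25 2 y -17.0 -0.0 z [0.229 0.23  0.23  0.231 0.231]
35 2 y 31.0 31.0 z [0.207 0.207 0.209 0.211 0.211]
45 94 y -7.0 34.0 z [0.132 0.136 0.245 0.281 0.283]
55 28 y -12.0 28.0 z [0.133 0.166 0.249 0.283 0.283]
65 4 y 6.0 14.0 z [0.218 0.218 0.22  0.221 0.221]
```

{"api": "servo_tool", "payload": {"increments": [{"slide":[0,0,-30],"dr":[0,0,0],"jaw":0},{"slide":[-60,-70,-30],"dr":[0,0,0],"jaw":0},{"slide":[-469,-558,-12],"dr":[0,0,1.02],"jaw":0},{"slide":[-469,-558,-12],"dr":[0,0,1.02],"jaw":0},{"slide":[-469,-558,-12],"dr":[0,0,1.02],"jaw":0},{"slide":[-469,-558,-12],"dr":[0,0,1.02],"jaw":0},{"slide":[-469,-558,-12],"dr":[0,0,1.02],"jaw":0},{"slide":[-469,-558,-12],"dr":[0,0,1.02],"jaw":0},{"slide":[-469,-558,-12],"dr":[0,0,1.02],"jaw":0},{"slide":[-469,-558,-12],"dr":[0,0,1.02],"jaw":0},{"slide":[-469,-558,-12],"dr":[0,0,1.02],"jaw":0},{"slide":[-469,-558,-12],"dr":[0,0,1.02],"jaw":0},{"slide":[-469,-558,-12],"dr":[0,0,1.02],"jaw":0},{"slide":[-469,-558,-12],"dr":[0,0,1.02],"jaw":0},{"slide":[-469,-558,-12],"dr":[0,0,1.02],"jaw":0},{"slide":[-469,-558,-12],"dr":[0,0,1.02],"jaw":0},{"slide":[-469,-558,-12],"dr":[0,0,1.02],"jaw":0},{"slide":[-469,-558,-12],"dr":[0,0,1.02],"jaw":0},{"slide":[-469,-558,-12],"dr":[0,0,1.02],"jaw":0}], "force": 15}}

```text
t: 2.05
tool_pos: [0.4516, -0.1319, 0.4166]
orientation: [-2.017, -2.408, -0.0]
force: [0.2, 0.2, 0.3]
opening: 0.093
gripper_force: 0.0
```

Run:
```python
from h import *
im,d,p,s=grab('wrist'); X=cloud(d,p); hsv=cv2.cvtColor(im,cv2.COLOR_RGB2HSV); save('c.png',im)
ok=d>0
def q(n,m):
    Q=X[m]
    if len(Q)<5: print(n,len(Q));return
    r=cv2.minAreaRect((Q[:,:2]*1000).astype(np.float32)); print(n,len(Q),Q.mean(0).round(4),np.round(r[0],1),np.round(r[1],1),round(r[2],1))
near=(np.abs(X[...,0]-.44)<.06)&(np.abs(X[...,1]+.134)<.05)&ok
q('ytop',near&(X[...,2]>.08)&(X[...,2]<.1)); q('yfoot',near&(X[...,2]>.009)&(X[...,2]<.016))
fr=(np.abs(X[...,0]-.577)<.06)&(np.abs(X[...,1]+.086)<.05)&ok
q('pin',fr&(X[...,2]>.035)&(X[...,2]<.056)); q('block',fr&(X[...,2]>.016)&(X[...,2]<.025))
plan([.4515,-.1325,.065],10)
```

```text
ytop 318 [ 0.4517 -0.1319  0.0896] [ 452. -133.] [ 6.9 39.9] 10.1
yfoot 758 [ 0.4324 -0.1351  0.0121] [ 436.4 -135.4] [39.6 39.9] 9.2
pin 65 [ 0.5759 -0.0847  0.0468] [576.8 -84.5] [6.6 7.2] 11.6
block 3431 [ 0.5756 -0.0836  0.0199] [576.7 -84.3] [80.  64.1] 6.9
yaw 10 slide [ -0.9  -0.3 184.7] dr [ 0.     -0.0003  0.0027]
yaw 190 slide [ -0.9  -0.3 184.7] dr [ 4.0000e-04  1.0000e-04 -3.1389e+00]
```

View pics/c.png

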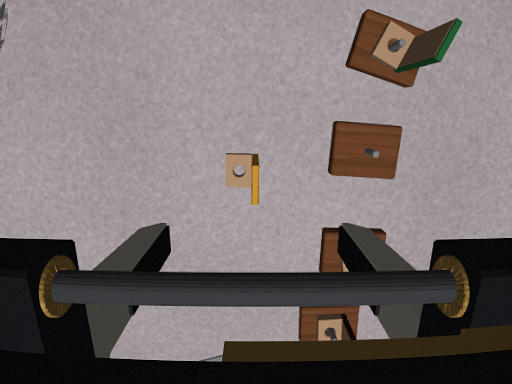

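The wrist view shows the yellow tile at (241,172) and the free pin at (372,153), which agrees with the top view to about 1 mm. Grasping the plate now.

{"api": "servo_tool", "payload": {"increments": [{"slide":[-1,0,50],"dr":[0,0,0],"jaw":0},{"slide":[-1,0,100],"dr":[0,0,0],"jaw":0},{"slide":[-1,0,140],"dr":[0,0,0],"jaw":0},{"slide":[-1,0,170],"dr":[0,0,0],"jaw":0},{"slide":[-1,0,185],"dr":[0,0,0],"jaw":0},{"slide":[-1,0,185],"dr":[0,0,0],"jaw":0},{"slide":[-1,0,185],"dr":[0,0,0],"jaw":0.5},{"slide":[-1,0,185],"dr":[0,0,0],"jaw":0.8},{"slide":[-1,0,185],"dr":[0,0,0],"jaw":1},{"slide":[-1,0,185],"dr":[0,0,0],"jaw":1},{"slide":[-1,0,185],"dr":[0,0,0],"jaw":1},{"slide":[-1,0,185],"dr":[0,0,0],"jaw":1},{"slide":[-1,0,185],"dr":[0,0,0],"jaw":1},{"slide":[-1,0,185],"dr":[0,0,0],"jaw":1},{"slide":[-1,0,185],"dr":[0,0,0],"jaw":1},{"slide":[-1,0,185],"dr":[0,0,0],"jaw":1}], "force": 15}}

```text
t: 3.7
tool_pos: [0.452, -0.1336, 0.2317]
orientation: [-2.018, -2.408, 0.0]
force: [-0.4, 0.7, 0.1]
opening: 0.0176
gripper_force: 0.0
```

{"api": "servo_tool", "payload": {"increments": [{"slide":[0,0,0],"dr":[0,0,0],"jaw":1},{"slide":[0,0,0],"dr":[0,0,0],"jaw":1},{"slide":[0,0,0],"dr":[0,0,0],"jaw":1},{"slide":[0,0,0],"dr":[0,0,0],"jaw":1},{"slide":[0,0,0],"dr":[0,0,0],"jaw":1},{"slide":[0,0,-20],"dr":[0,0,0],"jaw":1},{"slide":[0,0,-50],"dr":[0,0,0],"jaw":1},{"slide":[0,0,-80],"dr":[0,0,0],"jaw":1},{"slide":[0,0,-80],"dr":[0,0,0],"jaw":1}]}}

```text
t: 4.6
tool_pos: [0.4535, -0.1342, 0.3165]
orientation: [2.013, 2.402, 0.004]
force: [0.5, -0.5, -0.3]
opening: 0.007
gripper_force: 15.0
```

Run:
```python
from h import *
s=read_state(); print(s['opening'],s['gripper_force'],s['tool_pos'])
pin=np.array([.5768,-.0845]); a=np.radians(10)
g=pin+.0175*np.array([np.cos(a),np.sin(a)]); print(g)
plan([*g,s['tool_pos'][2]-.167],10)
```

```text
0.007021308509553242 14.999613761901855 [ 0.45353172 -0.1342226   0.3164708 ]
[ 0.59403414 -0.08146116]
yaw 10 slide [ 27.3 147.6   0.8] dr [0.0065 0.0042 0.0015]
yaw 190 slide [ 27.3 147.6   0.8] dr [-0.0065  0.0102 -3.1401]
```

{"api": "servo_tool", "payload": {"increments": [{"slide":[10,40,0],"dr":[0,0,0],"jaw":1},{"slide":[18,80,0],"dr":[0,0,0],"jaw":1},{"slide":[24,120,0],"dr":[0,0,0],"jaw":1},{"slide":[27,148,0],"dr":[0,0,0],"jaw":1},{"slide":[27,148,0],"dr":[0,0,0],"jaw":1},{"slide":[27,148,0],"dr":[0,0,0],"jaw":1},{"slide":[27,148,0],"dr":[0,0,0],"jaw":1},{"slide":[27,148,0],"dr":[0,0,0],"jaw":1}]}}

```text
t: 5.4
tool_pos: [0.5921, -0.0815, 0.3116]
orientation: [-2.018, -2.407, 0.001]
force: [-0.9, 1.3, -1.8]
opening: 0.0069
gripper_force: 15.0
```

Run:
```python
from h import *
print(read_state()['tool_pos'],read_state()['orientation'])
ims=[]
def q(n,Q):
    if len(Q)<5: print(n,len(Q));return
    r=cv2.minAreaRect((Q[:,:2]*1000).astype(np.float32)); print(n,len(Q),Q.mean(0).round(4),np.round(r[0],1),np.round(r[1],1),round(r[2],1),'z',Q[:,2].min().round(4),Q[:,2].max().round(4))
for n in('side','wrist'):
    im,d,p,s=grab(n); X=cloud(d,p); ims.append(im)
    hsv=cv2.cvtColor(im,cv2.COLOR_RGB2HSV); col=(hsv[...,0]>8)&(hsv[...,0]<28)&(hsv[...,1]>60)
    m=(np.abs(X[...,0]-.585)<.06)&(np.abs(X[...,1]+.085)<.05)&(d>0)
    z=X[...,2]; print(n)
    for a,b in((.016,.025),(.03,.056),(.066,.080),(.082,.09),(.09,.11),(.11,.13)): q((a,b),X[m&(z>a)&(z<b)&(col|(z<.06))])
i=ims[0][190:310,200:360]; save('d.png',np.hstack([cv2.resize(i,(400,300)),cv2.resize(ims[1],(400,300))]))
```

```text
[ 0.59209147 -0.08149784  0.31155573] [-2.01823052e+00 -2.40697565e+00  5.62010623e-04]
side
(0.016, 0.025) 533 [ 0.5738 -0.0887  0.021 ] [576.1 -85.3] [82.4 65. ] 5.9 z 0.016 0.0245
(0.03, 0.056) 25 [ 0.5757 -0.0862  0.0425] [576.2 -85.4] [8.1 5.7] 61.8 z 0.0303 0.0521
(0.066, 0.08) 0
(0.082, 0.09) 62 [ 0.5687 -0.0915  0.086 ] [575.2 -84.4] [41.8 40.3] 9.7 z 0.0821 0.0899
(0.09, 0.11) 217 [ 0.5769 -0.0867  0.0961] [574.2 -83.9] [41.1 43.3] 10.3 z 0.0902 0.11
(0.11, 0.13) 61 [ 0.589  -0.0881  0.1181] [587.3 -84.1] [ 8.6 37.7] 17.1 z 0.1102 0.1298
wrist
(0.016, 0.025) 4075 [ 0.5786 -0.0748  0.02  ] [577.1 -83.7] [80.3 62.8] 6.8 z 0.016 0.0225
(0.03, 0.056) 0
(0.066, 0.08) 2
(0.082, 0.09) 258 [ 0.5722 -0.0729  0.0862] [574.7 -77.9] [39.4 27.8] 10.4 z 0.0821 0.09
(0.09, 0.11) 1826 [ 0.5697 -0.0777  0.0929] [575.2 -81.8] [39.3 35.8] 10.2 z 0.09 0.1098
(0.11, 0.13) 138 [ 0.5884 -0.0629  0.1211] [590.6 -67.6] [22.3 13. ] 3.0 z 0.1101 0.1298
```

View pics/d.png

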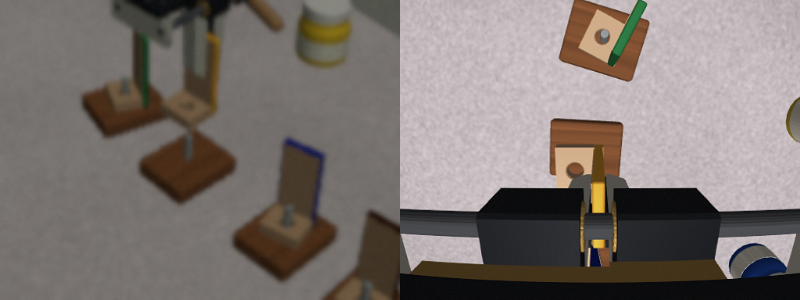

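Underside at about 0.082 m, and the hole is about 2.5 mm short in x and 1 mm off in y. I'll correct that and lower onto the pin.

{"api": "servo_tool", "payload": {"increments": [{"slide":[-1.5,2.3,0],"dr":[0,0,0],"jaw":1},{"slide":[-1.5,2.3,10],"dr":[0,0,0],"jaw":1},{"slide":[-1.5,2.3,20],"dr":[0,0,0],"jaw":1},{"slide":[-1.5,2.3,26],"dr":[0,0,0],"jaw":1},{"slide":[-1.5,2.3,32],"dr":[0,0,0],"jaw":1},{"slide":[-1.5,2.3,38],"dr":[0,0,0],"jaw":1},{"slide":[-1.5,2.3,42],"dr":[0,0,0],"jaw":1},{"slide":[-1.5,2.3,42],"dr":[0,0,0],"jaw":1},{"slide":[-1.5,2.3,42],"dr":[0,0,0],"jaw":1}]}}

```text
t: 6.4
tool_pos: [0.5956, -0.0822, 0.2698]
orientation: [2.017, 2.408, 0.0]
force: [0.9, 0.5, -0.9]
opening: 0.0069
gripper_force: 15.0
```

{"api": "servo_tool", "payload": {"increments": [{"slide":[0,0,6],"dr":[0,0,0],"jaw":1},{"slide":[0,0,12],"dr":[0,0,0],"jaw":1},{"slide":[0,0,16],"dr":[0,0,0],"jaw":1},{"slide":[0,0,18],"dr":[0,0,0],"jaw":1},{"slide":[0,0,18],"dr":[0,0,0],"jaw":1},{"slide":[0,0,18],"dr":[0,0,0],"jaw":1}]}}

```text
t: 7.0
tool_pos: [0.5955, -0.0822, 0.2516]
orientation: [-2.018, -2.408, -0.0]
force: [-0.0, -0.3, -0.5]
opening: 0.0067
gripper_force: 15.0
```

Run:
```python
from h import *
s=read_state();print(s['tool_pos'],s['force'],s['wrist_torque'])
im,d,p,s=grab('side'); X=cloud(d,p); hsv=cv2.cvtColor(im,cv2.COLOR_RGB2HSV)
m=(np.abs(X[...,0]-.577)<.05)&(np.abs(X[...,1]+.085)<.05)&(d>0)&(hsv[...,1]<140)&(hsv[...,0]>8)
Q=X[m&(X[...,2]>.026)&(X[...,2]<.05)]; r=cv2.minAreaRect((Q[:,:2]*1000).astype(np.float32)); print(len(Q),Q.mean(0),r, np.median(Q[Q[:,2]<.04][:,2]))
save('e.png',cv2.resize(im[170:310,200:386],(780,587)))
```

```text
[ 0.59550475 -0.08216435  0.25161665] [-0.04264045 -0.27496716 -0.53508133] [-0.0233108   0.03743987 -0.02955041]
221 [ 0.57669279 -0.08680402  0.03479575] ((576.368896484375, -85.68785858154297), (36.186344146728516, 42.845611572265625), 7.64970064163208) 0.03310637051803124
```

View pics/e.png

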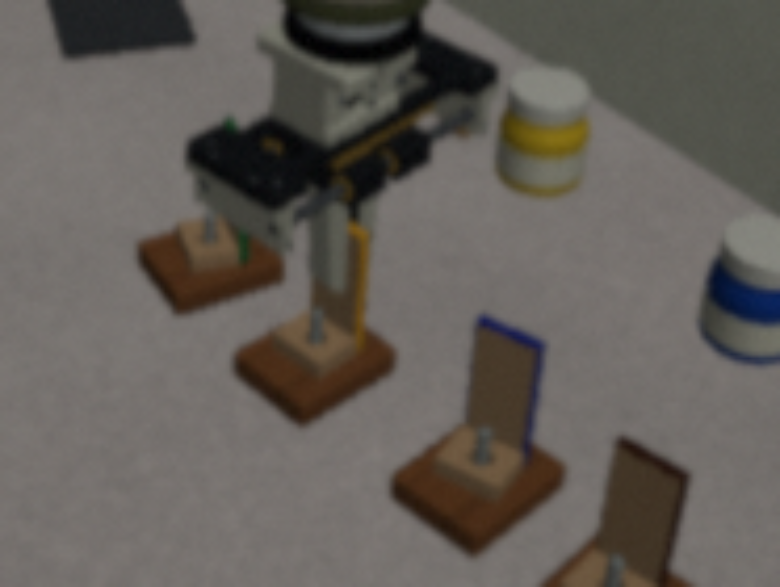

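The pin shows through the yellow foot at (316,322). I'll press down 1.5 mm, release and rise.

{"api": "servo_tool", "payload": {"increments": [{"slide":[0,0,1.5],"dr":[0,0,0],"jaw":1},{"slide":[0,0,1.5],"dr":[0,0,0],"jaw":1},{"slide":[0,0,1.5],"dr":[0,0,0],"jaw":0.8},{"slide":[0,0,1.5],"dr":[0,0,0],"jaw":0.5},{"slide":[0,0,1.5],"dr":[0,0,0],"jaw":0.5},{"slide":[0,0,1.5],"dr":[0,0,0],"jaw":0.5},{"slide":[0,0,1.5],"dr":[0,0,0],"jaw":0.5},{"slide":[0,0,1.5],"dr":[0,0,0],"jaw":0.5},{"slide":[0,0,1.5],"dr":[0,0,0],"jaw":0.5},{"slide":[0,0,-20],"dr":[0,0,0],"jaw":0.5},{"slide":[0,0,-60],"dr":[0,0,0],"jaw":0.3},{"slide":[0,0,-100],"dr":[0,0,0],"jaw":0.2},{"slide":[0,0,-140],"dr":[0,0,0],"jaw":0},{"slide":[0,0,-150],"dr":[0,0,0],"jaw":0},{"slide":[0,0,-150],"dr":[0,0,0],"jaw":0}]}}

```text
t: 8.55
tool_pos: [0.5961, -0.0823, 0.4046]
orientation: [2.015, 2.405, 0.004]
force: [0.2, -0.4, -1.1]
opening: 0.0819
gripper_force: 0.0
```

Run:
```python
from h import *
def q(n,Q):
    if len(Q)<5: print(n,len(Q));return
    r=cv2.minAreaRect((Q[:,:2]*1000).astype(np.float32)); print(n,len(Q),Q.mean(0).round(4),np.round(r[0],1),np.round(r[1],1),round(r[2],1))
for n in('side','wrist'):
    im,d,p,s=grab(n); X=cloud(d,p); z=X[...,2]; hsv=cv2.cvtColor(im,cv2.COLOR_RGB2HSV); print(n)
    m=(np.abs(X[...,0]-.585)<.05)&(np.abs(X[...,1]+.085)<.045)&(d>0)
    q('ytop',X[m&(z>.1)&(z<.12)]); q('foot',X[m&(z>.027)&(z<.038)&(hsv[...,1]<140)])
    m=(np.abs(X[...,0]-.60)<.05)&(np.abs(X[...,1]+.215)<.04)&(d>0)
    q('btop',X[m&(z>.1)&(z<.12)]);q('bfoot',X[m&(z>.027)&(z<.038)&(hsv[...,1]<140)])
plan([.6115,-.2115,.25],20)
save('f.png',im)
```

```text
side
ytop 74 [ 0.5932 -0.0839  0.1076] [593.4 -82.4] [ 8.6 39.7] 9.7
foot 157 [ 0.5739 -0.088   0.0327] [575.4 -85.3] [35.  42.3] 10.0
btop 95 [ 0.6106 -0.2129  0.1072] [ 611.5 -211.5] [ 9.7 40.1] 17.9
bfoot 210 [ 0.5939 -0.2201  0.032 ] [ 594.6 -218.2] [38.7 42.3] 23.8
wrist
ytop 408 [ 0.5946 -0.0808  0.1095] [594.7 -81.5] [ 7.1 39.3] 10.0
foot 925 [ 0.5747 -0.0848  0.032 ] [575.4 -85.5] [31.7 41. ] 8.8
btop 258 [ 0.6128 -0.2125  0.1091] [ 612.2 -212.6] [ 7.8 36.3] 19.9
bfoot 164 [ 0.5912 -0.1997  0.0313] [ 591.2 -199.2] [40.5  9.3] 10.7
yaw 20 slide [-130.2   -6.6  -16.7] dr [-0.0014 -0.0007 -0.1731]
yaw 200 slide [-130.2   -6.6  -16.7] dr [-1.0000e-03  2.2000e-03  2.9685e+00]
```

View pics/f.png

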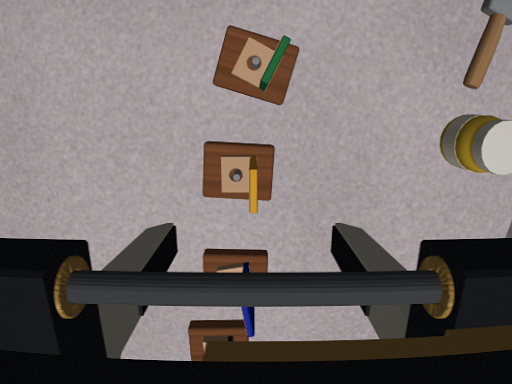

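Yellow sits flat on its pin ((236,175) in the view; top at 0.1095 m, foot top at 0.032 m). On to blue.

{"api": "servo_tool", "payload": {"increments": [{"slide":[-40,-2,0],"dr":[0,0,-0.1],"jaw":0},{"slide":[-85,-5,0],"dr":[0,0,-0.173],"jaw":0},{"slide":[-131,-7,0],"dr":[0,0,-0.173],"jaw":0},{"slide":[-131,-7,20],"dr":[0,0,-0.173],"jaw":0},{"slide":[-131,-7,50],"dr":[0,0,-0.173],"jaw":0},{"slide":[-131,-7,50],"dr":[0,0,-0.173],"jaw":0},{"slide":[-131,-7,50],"dr":[0,0,-0.173],"jaw":0},{"slide":[-131,-7,50],"dr":[0,0,-0.173],"jaw":0}]}}

```text
t: 9.45
tool_pos: [0.6118, -0.2121, 0.3525]
orientation: [1.801, 2.573, 0.0]
force: [-0.7, -0.5, -0.9]
opening: 0.0931
gripper_force: 0.0
```

Run:
```python
from h import *
plan([.612,-.212,.086],20)
print(read_state()['q'])
```

```text
yaw 20 slide [ 0.   0.2 99.5] dr [0.0004 0.0004 0.0005]
yaw 200 slide [ 0.   0.2 99.5] dr [-6.0000e-04  6.0000e-04 -3.1411e+00]
[-4.12804791e-01  2.84417511e-01  1.40840257e+00 -2.81174204e-05
  1.44821606e+00 -7.62399304e-01]
```

{"api": "servo_tool", "payload": {"increments": [{"slide":[0,0,40],"dr":[0,0,0],"jaw":0},{"slide":[0,0,75],"dr":[0,0,0],"jaw":0},{"slide":[0,0,93],"dr":[0,0,0],"jaw":0},{"slide":[0,0,99],"dr":[0,0,0],"jaw":0},{"slide":[0,0,99],"dr":[0,0,0],"jaw":0.5},{"slide":[0,0,99],"dr":[0,0,0],"jaw":0.8},{"slide":[0,0,99],"dr":[0,0,0],"jaw":1},{"slide":[0,0,99],"dr":[0,0,0],"jaw":1},{"slide":[0,0,99],"dr":[0,0,0],"jaw":1},{"slide":[0,0,99],"dr":[0,0,0],"jaw":1},{"slide":[0,0,99],"dr":[0,0,0],"jaw":1},{"slide":[0,0,99],"dr":[0,0,0],"jaw":1},{"slide":[0,0,99],"dr":[0,0,0],"jaw":1},{"slide":[0,0,99],"dr":[0,0,0],"jaw":1},{"slide":[0,0,99],"dr":[0,0,0],"jaw":1},{"slide":[0,0,99],"dr":[0,0,0],"jaw":1},{"slide":[0,0,99],"dr":[0,0,0],"jaw":1},{"slide":[0,0,99],"dr":[0,0,0],"jaw":1},{"slide":[0,0,99],"dr":[0,0,0],"jaw":1}], "force": 20}}

```text
t: 11.35
tool_pos: [0.6117, -0.2123, 0.2528]
orientation: [1.802, 2.573, 0.001]
force: [2.8, 1.6, -1.7]
opening: 0.007
gripper_force: 20.0
```

{"api": "servo_tool", "payload": {"increments": [{"slide":[0,0,-20],"dr":[0,0,0],"jaw":1},{"slide":[0,0,-50],"dr":[0,0,0],"jaw":1},{"slide":[0,0,-80],"dr":[0,0,0],"jaw":1},{"slide":[0,0,-110],"dr":[0,0,0],"jaw":1},{"slide":[0,0,-140],"dr":[0,0,0],"jaw":1},{"slide":[0,0,-150],"dr":[0,0,0],"jaw":1},{"slide":[0,0,-150],"dr":[0,0,0],"jaw":1},{"slide":[0,0,-150],"dr":[0,0,0],"jaw":1}]}}

```text
t: 12.15
tool_pos: [0.6112, -0.2123, 0.4009]
orientation: [-1.801, -2.571, 0.001]
force: [-0.6, -0.1, -0.8]
opening: 0.0068
gripper_force: 20.0
```

Run:
```python
from h import *
a=np.radians(70.5); u=np.array([np.cos(a),np.sin(a)]); L=np.array([.688,.342])-.057*u
g=L-(.12+.0035)*u; print(L,g)
plan([*g,.2085+.021],70.5)
g2=g-.06*u;plan([*g2,.2085+.021],70.5)
s=read_state();print(s['opening'],s['gripper_force'],s['tool_pos'])
```

```text
[0.66897301 0.28826944] [0.62774786 0.17185321]
yaw 70.5 slide [355.4 146.9   4.7] dr [-0.001  -0.0021 -0.8816]
yaw 250.5 slide [355.4 146.9   4.7] dr [-2.60e-03  1.20e-03  2.26e+00]
yaw 70.5 slide [309.1 108.8   4.7] dr [-0.001  -0.0021 -0.8816]
yaw 250.5 slide [309.1 108.8   4.7] dr [-2.60e-03  1.20e-03  2.26e+00]
0.006774147879961296 19.999702870845795 [ 0.61118117 -0.21233837  0.40090501]
```

Go to a standoff 60 mm short first, then check.

{"api": "servo_tool", "payload": {"increments": [{"slide":[28,10,2],"dr":[0,0,-0.07],"jaw":1},{"slide":[56,20,4],"dr":[0,0,-0.14],"jaw":1},{"slide":[84,30,5],"dr":[0,0,-0.21],"jaw":1},{"slide":[112,40,5],"dr":[0,0,-0.3],"jaw":1},{"slide":[140,50,5],"dr":[0,0,-0.39],"jaw":1},{"slide":[168,60,5],"dr":[0,0,-0.48],"jaw":1},{"slide":[196,70,5],"dr":[0,0,-0.57],"jaw":1},{"slide":[224,80,5],"dr":[0,0,-0.66],"jaw":1},{"slide":[252,90,5],"dr":[0,0,-0.74],"jaw":1},{"slide":[280,100,5],"dr":[0,0,-0.81],"jaw":1},{"slide":[300,106,5],"dr":[0,0,-0.86],"jaw":1},{"slide":[309,109,5],"dr":[0,0,-0.882],"jaw":1},{"slide":[309,109,5],"dr":[0,0,-0.882],"jaw":1},{"slide":[309,109,5],"dr":[0,0,-0.882],"jaw":1},{"slide":[309,109,5],"dr":[0,0,-0.882],"jaw":1}]}}

```text
t: 13.65
tool_pos: [0.6084, 0.1141, 0.3972]
orientation: [-0.534, -3.095, 0.001]
force: [0.3, -0.9, -0.3]
opening: 0.0068
gripper_force: 20.0
```

Run:
```python
from h import *
a=np.radians(70.5); u=np.array([np.cos(a),np.sin(a)]); L=np.array([.688,.342])-.057*u
g=L-.1235*u
plan([*g,.2295],70.5)
im,d,p,s=grab('side'); X=cloud(d,p); hsv=cv2.cvtColor(im,cv2.COLOR_RGB2HSV)
T=g-.06*u-.0175*u
c=X[...,:2]-T; xl=c@u; yl=c@[-u[1],u[0]]
m=(np.abs(xl)<.03)&(np.abs(yl)<.028)&(d>0)&(X[...,2]>.12)&(X[...,2]<.2)
for a0,b0 in((-.03,-.01),(-.01,.008),(.008,.03)):
    Q=m&(xl>a0)&(xl<b0); print(a0,Q.sum(),'z',np.percentile(X[Q][:,2],[0,3,50,97,100]).round(3),'y',np.percentile(yl[Q],[1,99]).round(4),'x',np.percentile(xl[Q],[1,50,99]).round(4))
# plate normal from back-plane fit
Q=X[m&(X[...,2]>.165)&(X[...,2]<.195)&(xl>.005)&(xl<.018)]; C=Q-Q.mean(0); n=np.linalg.svd(C,full_matrices=False)[2][2]; print(len(Q),n*np.sign(n[1]))
save('g.png',cv2.resize(im[60:260,190:450],(780,600)))
```

```text
yaw 70.5 slide [ 1.1 60.9  0.7] dr [-0.0007 -0.0005 -0.0015]
yaw 250.5 slide [ 1.1 60.9  0.7] dr [-8.0000e-04  1.1000e-03  3.1401e+00]
-0.03 82 z [0.167 0.168 0.175 0.18  0.181] y [-0.0173  0.0214] x [-0.0217 -0.0179 -0.0117]
-0.01 50 z [0.17  0.171 0.179 0.181 0.181] y [-0.0175  0.0212] x [-0.0096  0.0015  0.0076]
0.008 114 z [0.168 0.178 0.188 0.199 0.2  ] y [-0.0167  0.0208] x [0.0081 0.0124 0.0154]
97 [ 0.3181715   0.92734275 -0.19698306]
```

View pics/g.png

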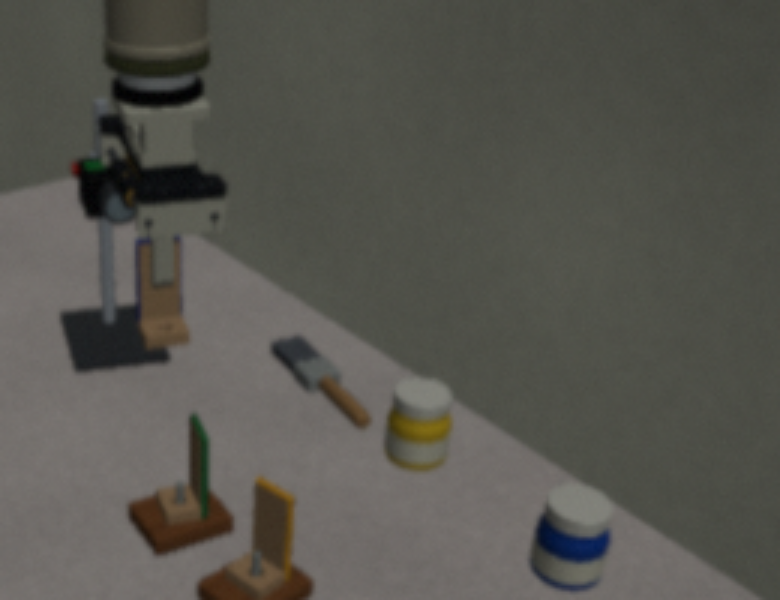

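Blue is upright in the fingers at (160,290), facing the lens. Its underside is at 0.167 m and it sits 2 mm off to the side. Final approach.

{"api": "servo_tool", "payload": {"increments": [{"slide":[-1,15,1],"dr":[0,0,0],"jaw":1},{"slide":[-2,30,2],"dr":[0,0,0],"jaw":1},{"slide":[-2,45,2],"dr":[0,0,0],"jaw":1},{"slide":[-2,55,2],"dr":[0,0,0],"jaw":1},{"slide":[-2,61,2],"dr":[0,0,0],"jaw":1},{"slide":[-2,61,2],"dr":[0,0,0],"jaw":1},{"slide":[-2,61,2],"dr":[0,0,0],"jaw":1},{"slide":[-2,61,2],"dr":[0,0,0],"jaw":1},{"slide":[-2,61,2],"dr":[0,0,0],"jaw":1},{"slide":[-2,61,2],"dr":[0,0,0],"jaw":1},{"slide":[-2,61,2],"dr":[0,0,0],"jaw":1},{"slide":[-2,61,2],"dr":[0,0,0],"jaw":1}]}}

```text
t: 14.9
tool_pos: [0.6305, 0.172, 0.3958]
orientation: [0.531, 3.096, -0.0]
force: [-0.1, -1.7, -0.3]
opening: 0.0067
gripper_force: 20.0
```

Run:
```python
from h import *
a=np.radians(70.5); u=np.array([np.cos(a),np.sin(a)]); L=np.array([.688,.342])-.057*u
for n in('side','top'):
    im,d,p,s=grab(n); X=cloud(d,p); c=X[...,:2]-L; xl=c@u; yl=c@[-u[1],u[0]]; z=X[...,2]
    m=(d>0)&(xl>-.175)&(xl<-.1)&(np.abs(yl)<.03)&(z>.13)&(z<.2)
    if m.sum()>5: print(n,'tile x',np.percentile(xl[m],[1,99]).round(4),'y',np.percentile(yl[m],[1,99]).round(4),'z',np.percentile(z[m],[1,99]).round(4))
    m=(d>0)&(xl>-.02)&(xl<.13)&(np.abs(yl)<.045)&(z>.13)&(z<.24)
    if m.sum()>5: print(n,'cam x',np.percentile(xl[m],[1,99]).round(4),'y',np.percentile(yl[m],[1,99]).round(4),'z',z[m].max())
print(s['tool_pos'],s['dq'].round(4),s['opening'],s['gripper_force'],s['t'])
save('h.png',cv2.resize(im[90:290,100:430],(800,485)))
```

```text
side tile x [-0.1611 -0.122 ] y [-0.0202  0.0196] z [0.1661 0.1992]
side cam x [-0.0042  0.1195] y [-0.0043  0.0335] z 0.23744168283201553
top cam x [0.0049 0.1258] y [-0.0144  0.0337] z 0.23708862249018803
[0.63050656 0.17200756 0.39575111] [ 0.004   0.0026  0.0006  0.0013 -0.0026  0.001 ] 0.0067180705350038845 19.999781548976898 14.95
```

View pics/h.png

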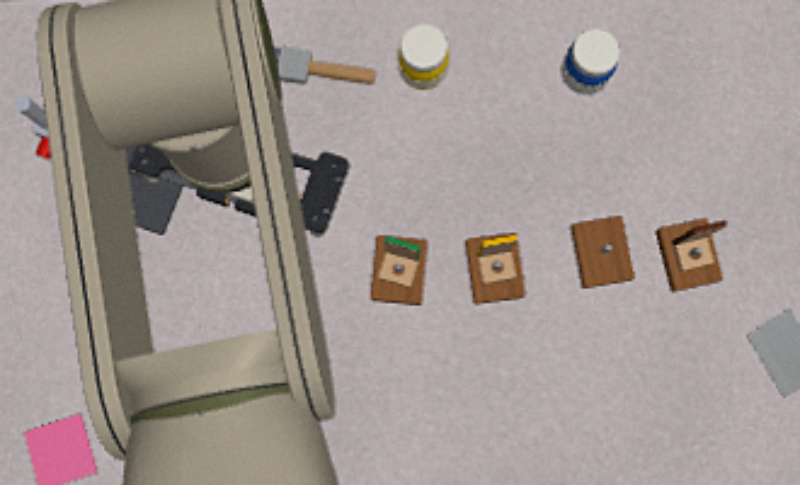

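The top view shows green, yellow (pin through the foot at 497,267) and brown in place and the blue stand empty. Blue's face is about 121 mm from the lens, centred and within 3 mm in height. I'll hold briefly, then hand in.

{"api": "servo_tool", "payload": {"increments": [{"slide":[0,0,1],"dr":[0,0,0],"jaw":1},{"slide":[0,0,1],"dr":[0,0,0],"jaw":1},{"slide":[0,0,1],"dr":[0,0,0],"jaw":1},{"slide":[0,0,1],"dr":[0,0,0],"jaw":1},{"slide":[0,0,1],"dr":[0,0,0],"jaw":1},{"slide":[0,0,1],"dr":[0,0,0],"jaw":1}]}}

```text
t: 15.6
tool_pos: [0.6305, 0.1722, 0.3948]
orientation: [0.531, 3.096, 0.0]
force: [1.1, -0.1, -0.8]
opening: 0.0065
gripper_force: 20.0
```

```bash
python3 -c "
from plant import close_job; print(close_job())"
```

```text
the job is handed in; nothing more can be done
None
```

The job is handed in at 15.6 s, with no verdict returned: by my measurements yellow is flat on the free stand's pin and released, and blue is held still and upright about 12 cm in front of the lens, centred on it, with green, brown and the camera left untouched.

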